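# Seat the centrifuge rotor on its splined shaft and hold it down

## Task

Pick up the rotor that has the straight grip bar and set it on the centrifuge's drive shaft, turning it until the splines mesh and it slides down onto the spring collar. Then push it fully home against the spring and finish while the gripper is still on the rotor, keeping it pressed down to the stop; do not let go. Leave the other things on the bench where they are.

Things in the scene. Friction and masses are not known exactly. Their poses are not given: they have to be found in the camera images.
- rotor: The rotor to fit: aluminium drum, 104 mm across, 40 mm high to its flat deck with 12 dark tube holes, about 0.3 kg, standing on the bench. On the deck, centred, a straight grip bar 50 mm long (x), 14 mm thick (y), 34 mm tall, its top 74 mm above the underside. Origin: centre of the underside, z up along the axis.
- rotor_slot (a point): Mouth of the cross-shaped slot in the rotor's underside, at the rotor's origin and with its axes. Slot 36 mm deep upwards, open below, arms 8.5 mm wide running along x and y (one pair in line with the grip bar), so it meshes with the shaft every 90 degrees. Blades have 1.5 mm play each side in it, about 6 degrees either way.
- centrifuge: White bench centrifuge, fixed, 200 x 210 mm, 105 mm high, with a grey 80 mm high control strip along its -x side and an open round chamber 145 mm across whose floor lies 65 mm above the bench. Origin: on the bench, on the drive axis (chamber centre); z up. Its yaw says nothing of the shaft's angle.
- seat (a point): Point on the drive axis, 77 mm above the bench: top of the released spring collar (dark disc 46 mm across), where the underside of a meshed rotor first rests. A rotor that is not meshed sits on the shaft's blade tops, 12 mm above this point; turned (up to 90 degrees) under a light push of 3 to 8 N it drops those 12 mm when the splines meet.
- shaft_tip (a point): Tip of the steel drive shaft, 26 mm above seat. A 3 mm tip widens over 7 mm to a round pilot 10 mm across, 7 mm long; below it a cross of two upright blades 28 mm long, 5.5 mm thick, tops 12 mm above seat. The shaft's angle differs each time and is not reported here: see it from above or feel for it. A brake holds it up to 0.2 N m; beyond that it turns along, harmlessly.
- collar (a joint): Travel of the spring collar, m: 0 released, 0.006 pressed to its stop, downwards. 6 N starts it moving and 12 N brings it to the stop (the rotor's weight, about 3 N, counts towards this).
- spare_rotor: Another aluminium rotor, 92 mm across, 30 mm high, with a round knob (24 mm across, 22 mm tall) instead of a bar. Not to be moved. Origin: centre of its underside.
- chamber_lid: Pale translucent round lid lying on the bench, 156 mm across, 6 mm thick, with an 18 mm tall knob. Leave alone. Origin: centre of its underside.
- reagent_bottle: Glass bottle, 72 mm across, 150 mm high. Leave alone. Origin: centre of its underside.
- sample_jar: Small amber jar with a white cap, 48 mm across, 55 mm high. Leave alone. Origin: centre of its underside.
- pipette: Pipette lying on the bench, about 250 mm long (along x), 22 mm wide, 20 mm high. Leave alone. Origin: on the bench, under its middle.
Mind the look-alikes: they are no part of the job. Leave any brown or yellow look-alike of the rotor alone.

How it is judged:
By the outcome, as a careful person would: the job done as asked, in the order asked, and still so for the second after the job is handed in, while the arm keeps its last pose, push and grip.
It also fails if it takes over 51 s, if anything falls off the work surface, if the arm or the gripper's body presses on something with over 40 N, if the wrist force passes 120 N, or if a joint passes its speed limit or range.

## Robot

A 6-joint arm with a two-finger parallel gripper is mounted at the origin on the work surface. World frame = base frame: x ahead of the robot, y to its left, z up, the work surface at z = 0. Lengths are in mm, angles in rad, forces in N, time in s.
With the tool pointing down it reaches from about 425 to 950 mm from the base axis. Payload 3.5 kg.
Tool frame: the origin (TCP) lies midway between the tips of the shut fingers; the grasp point (between the pads) lies 19 mm behind it; z points along the fingers, y is the line along which they close (so a half turn about z gives the same grasp; the last joint's range is limited). The gripper opens to 85 mm and grips with 20 to 120 N. Pads are 22 mm wide; open, the fingers measure 114 mm over their backs; the gripper's body (76 mm by 85 mm) begins 54 mm behind the grasp point. The pads swing forward as they close: fully open they stand 13 mm farther back than shut.
Start: joints at [0.983, 0.286, 1.577, -0, 1.279, -0.15], TCP at [286.128, 611.34, 231.325] pointing down, gripper open.
Joint ranges: [-2.77, 2.77], [-0.9, 2.22], [0.21, 2.48], [-1.53, 4.67], [0.24, 2.81], [-2.84, 2.84]. Speed limits (rad/s): [2.79, 2.79, 3.14, 3.14, 3.14, 3.14].

## Interface

Orientations are given as [roll, pitch, yaw] about the fixed x, y, z axes, in that order (R = Rz(yaw) Ry(pitch) Rx(roll)).
In Python, from cell import manip, imaging, ticket gives the robot as it stands.
- The arm moves only by the tool drive_tool, never from a script. Its arguments are lists of equal length, an entry for each row: "grip": the finger opening in m, from 0 to 0.0854; "slide": the shift along the tool's x, y, z in m, a list of three; "spin": the turn about the tool's z in degrees. In form: {"grip": [grip, ...], "slide": [[tx, ty, tz], ...], "spin": [spin, ...]}. A call has 1 to 20 rows; each row is the pose to reach, as a shift and turn from the pose commanded when the call began, along the tool's axes at that moment; what a row does not reach only later rows make up. A row lasts 1/8 s, in which the tool goes at most 62.5 mm and 10.7 degrees, less where a joint would pass 70% of its speed; a pose out of reach is approached as far as the arm can. A call with a gripper value outside its range is refused whole. The fingers move at their own pace and stop on an object; "squeeze" is the grip in N (left out, the last holds). Time passes only in rows, so rows that repeat a pose let the fingers close. It gives the time, the measured TCP pose, the force, the opening and the grip force at its end, in the units of the state.
- manip.sense(): the state, without advancing time (a new reading comes with each control period).
- imaging.get_image(name): name is "scene" or "top" or "wrist"; returns (picture, depth): 400x640x3 uint8, red, green, blue; 400x640 float32, mm along the optical axis (not along the pixel's ray), 0 where there is no reading.
- imaging.camera_info(name): a dict with "fx", "fy", "cx", "cy" (pixels), "dist_coeffs" ([k1, k2, p1, p2, k3] as OpenCV has them; the pictures are not rectified), "R" (3x3) and "t" (3): a world point X has camera coordinates R X + t. Camera axes: x right, y down, z forward; pixel columns grow to the right and rows downward; lengths in mm; the calibration is good to about 2 mm. A picture is of the moment at which its call begins: read the wrist's pose just before it. camera_info takes no time and is no camera call; for the wrist camera it gives the pose at the moment of the call.
- ticket.job_done(): hands the job in; it is judged then, once.
Trained networks look in the newest picture that a camera, given by its name, has taken for a name from the list of things; names that differ only in an ending like _2 or _b are one class to them, and where a whole thing is asked for, a point or a joint stands for the part that bears it (a point fixed in the world has none). Each returns a list of dicts, best first, with "p" (0 to 1); they miss things now and then, are a little off and sometimes report something else, mostly with a low value. They report only what shows in the picture. A call takes as long as a camera call. They do not tell look-alikes from the thing itself.
- imaging.recognise(target, camera): "at" ([column, row] in pixels, amid what is visible of it).
- imaging.spot_point(target, camera): "at" ([column, row] in pixels: a listed point, or the origin of a listed thing).
The state is a dict: "clock": time; "joints": joint angles; "joint_vel": joint speeds; "tau": joint torques, N m; "tool_pos": TCP position; "ee_rot": TCP orientation; "force": force on the tool from outside, world axes, zero at the start; "torque": the same for the moment, N m; "opening": opening from 0.0 (shut) to 1.0 (fully open); "grasp_force": force on a finger pad.
Only numpy, scipy, OpenCV 4.12 (cv2) and the standard library are available. Lean on these libraries where they do the work, as an engineer would, in place of code of your own. Each camera call takes 0.05 s, during which the arm holds its last target. There are 200 camera calls.

## Working session

There is one attempt and no reset: what is moved stays moved. The work goes in short steps, Python scripts to look and compute and a tool call to move; the robot and the scene stay as the last step left them, time stands still between calls to the robot, and variables do not carry over. Pictures are saved under pics/ and viewed, at most 10 in all, crops included, and the job is handed in when it is done.

Besides the shell and the picture viewer there is one more tool, called after ">>>" in YAML: its name, and indented under it one key for each argument. drive_tool: Moves the arm, as the interface text tells. Its arguments: {"type":"object","properties":{"grip":{"type":"array","items":{"type":"number"}},"slide":{"type":"array","items":{"type":"array","items":{"type":"number"}}},"spin":{"type":"array","items":{"type":"number"}},"squeeze":{"type":"number"}},"required":["grip","slide","spin"]}

```bash
mkdir -p pics; cat > h.py <<'E'
import numpy as np, cv2
from cell import manip, imaging, ticket
def ray(name,px,ci=None):
    c=ci or imaging.camera_info(name)
    K=np.array([[c['fx'],0,c['cx']],[0,c['fy'],c['cy']],[0,0,1.]])
    u=cv2.undistortPoints(np.array([[px]],float),K,np.array(c['dist_coeffs'],float))[0,0]
    R=np.array(c['R']);t=np.array(c['t'])
    return -R.T@t, R.T@np.array([u[0],u[1],1.]), c
def at_z(name,px,z,ci=None):
    o,d,_=ray(name,px,ci); return o+d*(z-o[2])/d[2]
def at_depth(name,px,dep,ci=None):
    o,d,_=ray(name,px,ci); return o+d*dep
E
python3 - <<'E'
from h import *
s=manip.sense(); print(s['clock'],s['tool_pos'],s['ee_rot'],s['force'])
for n in ['scene','top']:
    im,d=imaging.get_image(n); cv2.imwrite(f'pics/{n}0.png',im[:,:,::-1]); np.save(f'{n}d.npy',d)
    for t in ['rotor','centrifuge','seat','shaft_tip','spare_rotor','collar']:
        for r in imaging.spot_point(t,n)[:3]:
            p=[round(v,1) for v in r['at']]
            print(n,t,p,round(r['p'],2),at_z(n,p,{'seat':77,'shaft_tip':103}.get(t,0)).round(0))
E
```

```text
0.0 [285.76374309 610.79841211 229.93489572] [-3.13924445e+00 -3.52346939e-04  2.70379890e+00] [-0.75814299  0.04123618  0.07763733]
scene rotor [131.0, 261.6] 0.75 [ 615. -480.    0.]
scene rotor [193.7, 233.1] 0.61 [ 531. -327.    0.]
scene centrifuge [388.5, 213.2] 0.65 [516. 221.   0.]
scene seat [390.4, 197.6] 0.92 [534. 212.  77.]
scene shaft_tip [392.9, 188.0] 0.91 [525. 218. 103.]
scene spare_rotor [263.8, 204.2] 0.6 [ 437. -132.    0.]Traceback (most recent call last):
  File "<stdin>", line 6, in <module>
ValueError: it knows: centrifuge, chamber_lid, pipette, reagent_bottle, rotor, rotor_slot, sample_jar, seat, shaft_tip, spare_rotor
```

View pics/scene0.png

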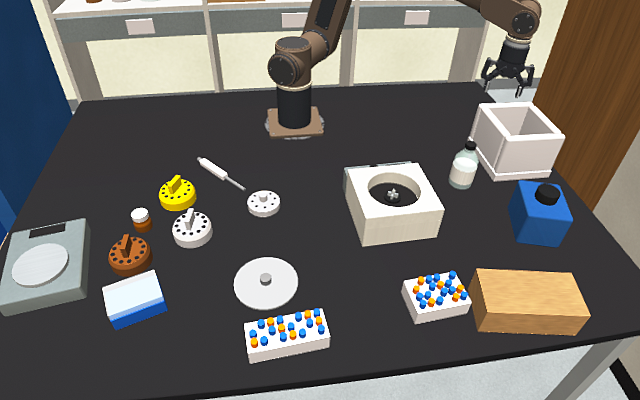

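The scene view shows the aluminium rotor with the bar at (192,233). The yellow (178,195) and brown (130,258) ones are look-alikes, and the centrifuge is at (392,200).

```bash
python3 - <<'E'
from h import *
for n in ['top']:
    im,d=imaging.get_image(n); cv2.imwrite(f'pics/{n}0.png',im[:,:,::-1])
    for t in ['rotor','centrifuge','seat','shaft_tip','spare_rotor']:
        for r in imaging.spot_point(t,n)[:3]:
            p=[round(v,1) for v in r['at']]
            print(n,t,p,round(r['p'],2),at_z(n,p,{'seat':77,'shaft_tip':103}.get(t,0)).round(0))
E
```

```text
top rotor [415.2, 242.6] 0.96 [ 388. -369.    0.]
top rotor [439.2, 184.4] 0.86 [ 609. -472.    0.]
top rotor [352.1, 156.9] 0.74 [ 718. -143.    0.]
top centrifuge [256.0, 206.9] 0.78 [526. 221.   0.]
top shaft_tip [251.6, 203.2] 0.69 [520. 221. 103.]
top spare_rotor [350.5, 227.4] 0.6 [ 447. -131.    0.]
```

View pics/top0.png

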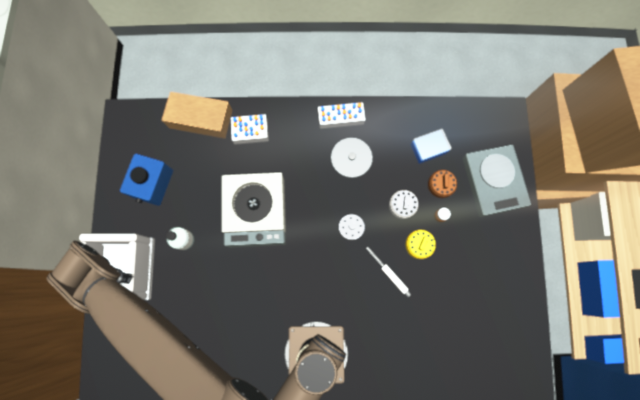

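Top view: rotor at (404,204) with its bar roughly vertical in the image, shaft at (252,203).

```bash
cat >> h.py <<'E'
from scipy.spatial.transform import Rotation as Ro
def go(xyz,yaw_deg):
    s=manip.sense(); R=Ro.from_euler('xyz',s['ee_rot']).as_matrix()
    v=R.T@(np.array(xyz)-s['tool_pos'])/1000
    y=np.degrees(s['ee_rot'][2]); sp=(y-yaw_deg+180)%360-180
    print('slide',v.round(4),'spin',round(sp,1),'yaw',round(y,1))
    return v,sp
E
python3 - <<'E'
from h import *
print('rotor',at_z('top',(404,204),40), at_z('scene',(192,230),40))
print('bar',at_z('top',(407,195),74),at_z('top',(404,208),74))
c=imaging.camera_info('wrist'); s=manip.sense()
R=Ro.from_euler('xyz',s['ee_rot']).as_matrix()
o=-np.array(c['R']).T@np.array(c['t']); print('cam in tool',R.T@(o-s['tool_pos']), 'axis',R.T@np.array(c['R'])[2], 'xaxis',R.T@np.array(c['R'])[0],c['fx'])
go([520,220,330],180)
E
```

```text
rotor [ 525.99283648 -324.74627909   40.        ] [ 558.67121932 -322.05156968   40.        ]
bar [ 552.30922395 -329.63763155   74.        ] [ 505.09458418 -316.65627793   74.        ]
cam in tool [  77.96877201   -0.29019862 -143.32419721] axis [-3.02076980e-01 -1.45476822e-04  9.53283524e-01] xaxis [4.02215421e-04 9.99999880e-01 2.80060252e-04] 332.2435504761558
slide [-0.3777 -0.2553 -0.0986] spin -25.1 yaw 154.9
```

>>> drive_tool:
  grip: [0.085, 0.085, 0.085, 0.085, 0.085, 0.085, 0.085, 0.085, 0.085, 0.085, 0.085]
  slide:
    - [-0.378, -0.255, -0.1]
    - [-0.378, -0.255, -0.1]
    - [-0.378, -0.255, -0.1]
    - [-0.378, -0.255, -0.1]
    - [-0.378, -0.255, -0.1]
    - [-0.378, -0.255, -0.1]
    - [-0.378, -0.255, -0.1]
    - [-0.378, -0.255, -0.1]
    - [-0.378, -0.255, -0.1]
    - [-0.378, -0.255, -0.1]
    - [-0.378, -0.255, -0.1]
  spin: [-25, -25, -25, -25, -25, -25, -25, -25, -25, -25, -25]

```text
clock: 1.98
tool_pos: [519.6, 221.2, 330.9]
ee_rot: [3.141, -0.001, -3.141]
force: [-0.7, 0.3, 0.2]
opening: 0.994
grasp_force: 0.0
```

```bash
python3 - <<'E'
from h import *
n='wrist'
s=manip.sense(); print(s['clock'],s['tool_pos'],s['ee_rot'],s['joints'],s['joint_vel'].round(3))
c=imaging.camera_info(n); im,d=imaging.get_image(n); cv2.imwrite('pics/w_full.png',im[:,:,::-1])
for t,z in [('seat',77),('shaft_tip',103)]:
    for r in imaging.spot_point(t,n)[:2]: print(t,r,at_z(n,r['at'],z,c).round(1))
K=np.array([[c['fx'],0,c['cx']],[0,c['fy'],c['cy']],[0,0,1.]])
# virtual top-down rectification of plane z=89 (blade tops), 120mm square, 5px/mm, centre 520,220; up=+x,left=+y
G=600; S=5.; cx0,cy0=520,220
jj,ii=np.meshgrid(np.arange(G),np.arange(G))
X=np.stack([cx0+(G/2-ii)/S, cy0+(G/2-jj)/S, np.full(ii.shape,89.)],-1).reshape(-1,3)
R=np.array(c['R']);t=np.array(c['t'])
p,_=cv2.projectPoints(X,cv2.Rodrigues(R)[0],t,K,np.array(c['dist_coeffs'],float))
m=p.reshape(G,G,2).astype(np.float32)
cv2.imwrite('pics/w_rect.png',cv2.remap(im,m[...,0],m[...,1],cv2.INTER_CUBIC)[:,:,::-1])
go([523,-325,230],180)
E
```

```text
1.975 [519.58471795 221.24172047 330.90049673] [ 3.14146859e+00 -8.10120984e-04 -3.14126064e+00] [ 2.22782667e-01 -1.74112683e-02  1.73307753e+00  3.02876736e-04
  1.42668919e+00 -1.34838923e+00] [ 0.006  0.001 -0.001 -0.002 -0.002 -0.002]
seat {'at': [314.5, 157.9], 'p': 0.73} [524.7 222.2  77. ]
shaft_tip {'at': [310.5, 165.9], 'p': 0.73} [528.6 217.6 103. ]
slide [-0.0031 -0.546   0.1011] spin 0.0 yaw -180.0
```

View pics/w_rect.png

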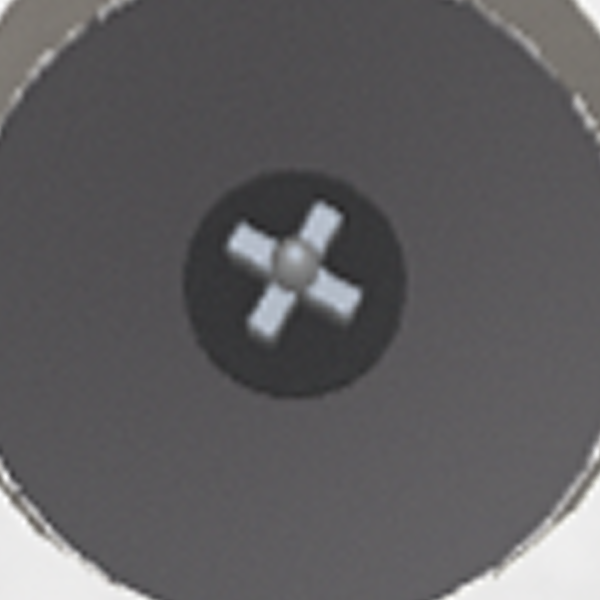

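Rectified view (up = +x, left = +y): the blade cross is centred at (295,271), so the shaft is at about (525.7, 221). The blades are at about -29°.

>>> drive_tool:
  grip: [0.085, 0.085, 0.085, 0.085, 0.085, 0.085, 0.085, 0.085, 0.085, 0.085, 0.085]
  slide:
    - [-0.003, -0.546, 0.1]
    - [-0.003, -0.546, 0.1]
    - [-0.003, -0.546, 0.1]
    - [-0.003, -0.546, 0.1]
    - [-0.003, -0.546, 0.1]
    - [-0.003, -0.546, 0.1]
    - [-0.003, -0.546, 0.1]
    - [-0.003, -0.546, 0.1]
    - [-0.003, -0.546, 0.1]
    - [-0.003, -0.546, 0.1]
    - [-0.003, -0.546, 0.1]
  spin: [0, 0, 0, 0, 0, 0, 0, 0, 0, 0, 0]

```text
clock: 3.5
tool_pos: [522.7, -325.1, 231.1]
ee_rot: [3.141, -0.0, 3.14]
force: [-0.1, 0.4, 0.0]
opening: 0.99
grasp_force: 0.0
```

```bash
cat >> h.py <<'E'
def rect(cx0,cy0,z,fn,G=600,S=4.):
    c=imaging.camera_info('wrist'); im,d=imaging.get_image('wrist')
    K=np.array([[c['fx'],0,c['cx']],[0,c['fy'],c['cy']],[0,0,1.]])
    jj,ii=np.meshgrid(np.arange(G),np.arange(G))
    X=np.stack([cx0+(G/2-ii)/S, cy0+(G/2-jj)/S, np.full(ii.shape,float(z))],-1).reshape(-1,3)
    p,_=cv2.projectPoints(X,cv2.Rodrigues(np.array(c['R']))[0],np.array(c['t']),K,np.array(c['dist_coeffs'],float))
    m=p.reshape(G,G,2).astype(np.float32)
    cv2.imwrite(fn,cv2.remap(im,m[...,0],m[...,1],cv2.INTER_CUBIC)[:,:,::-1]); return c,im,d
E
python3 - <<'E'
from h import *
s=manip.sense(); print(s['clock'],s['tool_pos'],s['ee_rot'],s['joints'])
c,im,d=rect(523,-325,74,'pics/r_rect.png')
# bar top by depth: points with z 71..77
ys,xs=np.nonzero(d>0)
K=np.array([[c['fx'],0,c['cx']],[0,c['fy'],c['cy']],[0,0,1.]])
u=cv2.undistortPoints(np.stack([xs,ys],1).astype(float)[:,None],K,np.array(c['dist_coeffs'],float))[:,0]
dd=d[ys,xs]; P=(np.c_[u*dd[:,None],dd]-np.array(c['t']))@np.array(c['R'])
near=np.hypot(P[:,0]-523,P[:,1]+325)<60
m=near&(abs(P[:,2]-74)<5); q=P[m][:,:2].astype(np.float32); print(len(q),P[m].mean(0),cv2.minAreaRect(q))
E
```

```text
3.5 [ 522.7383501  -325.07163559  231.14011102] [ 3.14067079e+00 -2.83778695e-04  3.14042410e+00] [-7.21204026e-01  1.57822855e-01  1.72871338e+00  5.32077883e-04
  1.25587769e+00 -2.29099668e+00]
758 [ 530.24933325 -325.93302718   74.58013678] ((531.0983276367188, -325.9665222167969), (13.902670860290527, 49.98483657836914), 81.10604858398438)
```

View pics/r_rect.png

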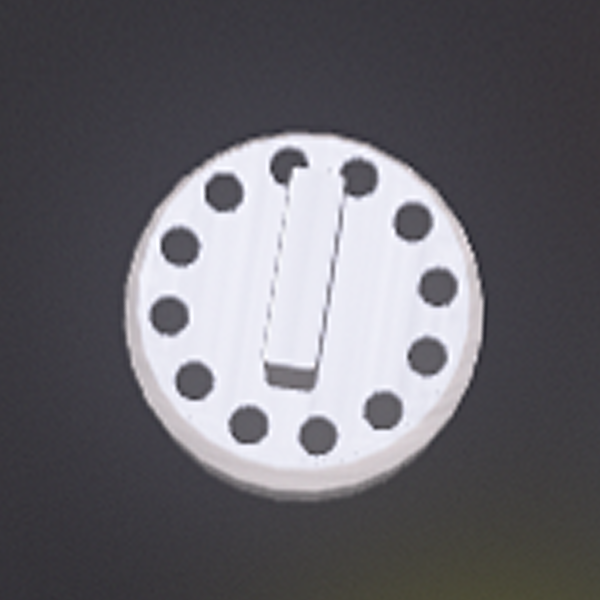

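Bar top centre is (531, -326) at about -8.5°, and this matches the depth fit.

>>> drive_tool:
  grip: [0.085, 0.085, 0.085, 0.085, 0.085, 0.085, 0, 0, 0, 0, 0, 0, 0, 0]
  slide:
    - [-0.0083, -0.001, 0.04]
    - [-0.0083, -0.001, 0.09]
    - [-0.0083, -0.001, 0.14]
    - [-0.0083, -0.001, 0.17]
    - [-0.0083, -0.001, 0.187]
    - [-0.0083, -0.001, 0.187]
    - [-0.0083, -0.001, 0.187]
    - [-0.0083, -0.001, 0.187]
    - [-0.0083, -0.001, 0.187]
    - [-0.0083, -0.001, 0.187]
    - [-0.0083, -0.001, 0.187]
    - [-0.0083, -0.001, 0.187]
    - [-0.0083, -0.001, 0.187]
    - [-0.0083, -0.001, 0.187]
  spin: [8.5, 8.5, 8.5, 8.5, 8.5, 8.5, 8.5, 8.5, 8.5, 8.5, 8.5, 8.5, 8.5, 8.5]
  squeeze: 70

```text
clock: 5.3
tool_pos: [531.3, -327.2, 45.1]
ee_rot: [-3.141, 0.001, 2.992]
force: [-1.1, 0.6, 5.8]
opening: 0.149
grasp_force: 70.6
```

>>> drive_tool:
  grip: [0, 0, 0, 0, 0, 0]
  slide:
    - [0, 0, -0.02]
    - [0, 0, -0.06]
    - [0, 0, -0.11]
    - [0, 0, -0.16]
    - [0, 0, -0.17]
    - [0, 0, -0.17]
  spin: [0, 0, 0, 0, 0, 0]

```text
clock: 6.05
tool_pos: [530.4, -326.5, 213.5]
ee_rot: [3.141, -0.001, 2.992]
force: [0.0, 0.6, -3.4]
opening: 0.148
grasp_force: 69.6
```

```bash
python3 - <<'E'
from h import *
s=manip.sense(); print(s['clock'],s['tool_pos'],s['ee_rot'],s['force'],s['opening'],s['grasp_force'])
im,d=imaging.get_image('wrist'); cv2.imwrite('pics/held.png',im[:,:,::-1])
go([525.5,221.5,215],151)
E
```

```text
6.05 [ 530.38750248 -326.54131518  213.53571231] [ 3.14113165e+00 -8.93341555e-04  2.99178044e+00] [ 0.030121    0.58064368 -3.42622512] 0.1478514047157494 69.5667815208435
slide [ 0.0859  0.5407 -0.0018] spin 20.4 yaw 171.4
```

View pics/held.png

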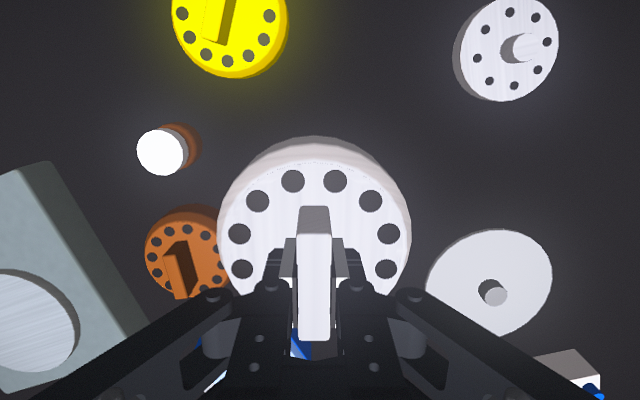

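The rotor is held straight; the bar-top edges are at rows 233 and 340. I'll use them to get the rotor's offset along tool x.

```bash
python3 - <<'E'
from h import *
s=manip.sense(); R=Ro.from_euler('xyz',s['ee_rot']).as_matrix()
zt=s['tool_pos'][2]+29
q=[R.T@(at_z('wrist',p,zt)-s['tool_pos']) for p in [(315,233),(315,340)]]
print(np.round(q,1))
# rim of deck in tool x at far side, deck z = TCP-5
print((R.T@(at_z('wrist',(315,158),s['tool_pos'][2]-5)-s['tool_pos'])).round(1))
E
```

```text
[[ 25.2   0.5 -28.9]
 [-24.1   0.5 -29.1]]
[46.8  0.5  5.2]
```

>>> drive_tool:
  grip: [0, 0, 0, 0, 0, 0, 0, 0, 0, 0, 0, 0, 0, 0]
  slide:
    - [0.005, 0.03, 0]
    - [0.015, 0.08, 0]
    - [0.023, 0.14, 0]
    - [0.033, 0.2, 0]
    - [0.043, 0.26, 0]
    - [0.053, 0.32, 0]
    - [0.063, 0.38, 0]
    - [0.072, 0.44, 0]
    - [0.079, 0.5, 0]
    - [0.084, 0.53, 0]
    - [0.086, 0.54, 0]
    - [0.086, 0.54, 0]
    - [0.086, 0.54, 0]
    - [0.086, 0.54, 0]
  spin: [2, 4, 6, 8, 10, 12, 14, 16, 18, 20, 20.4, 20.4, 20.4, 20.4]

```text
clock: 7.85
tool_pos: [526.6, 218.7, 214.2]
ee_rot: [-3.141, -0.0, 2.634]
force: [-0.1, 0.6, -2.0]
opening: 0.153
grasp_force: 69.6
```

>>> drive_tool:
  grip: [0, 0, 0, 0, 0, 0]
  slide:
    - [0.0015, 0.0015, 0]
    - [0.0015, 0.0015, 0.03]
    - [0.0015, 0.0015, 0.055]
    - [0.0015, 0.0015, 0.06]
    - [0.0015, 0.0015, 0.06]
    - [0.0015, 0.0015, 0.06]
  spin: [0, 0, 0, 0, 0, 0]

```text
clock: 8.6
tool_pos: [526.9, 222.1, 156.0]
ee_rot: [3.14, 0.002, 2.636]
force: [-0.0, -0.1, -2.6]
opening: 0.155
grasp_force: 69.4
```

```bash
python3 - <<'E'
from h import *
s=manip.sense(); print(s['tool_pos'],np.degrees(s['ee_rot']),s['force'],s['torque'])
go([525.7+.3,221.3-.5,140],151)
im,d=imaging.get_image('scene'); cv2.imwrite('pics/sc1.png',cv2.resize(im[140:260,320:480],None,fx=4,fy=4,interpolation=cv2.INTER_CUBIC)[:,:,::-1])
E
```

```text
[526.89554351 222.14751432 156.00435067] [1.79887382e+02 1.24084587e-01 1.51010114e+02] [-0.02056117 -0.10698819 -2.58471064] [ 0.01722377 -0.00203797 -0.02441582]
slide [ 0.0002 -0.0016  0.016 ] spin 0.0 yaw 151.0
```

View pics/sc1.png

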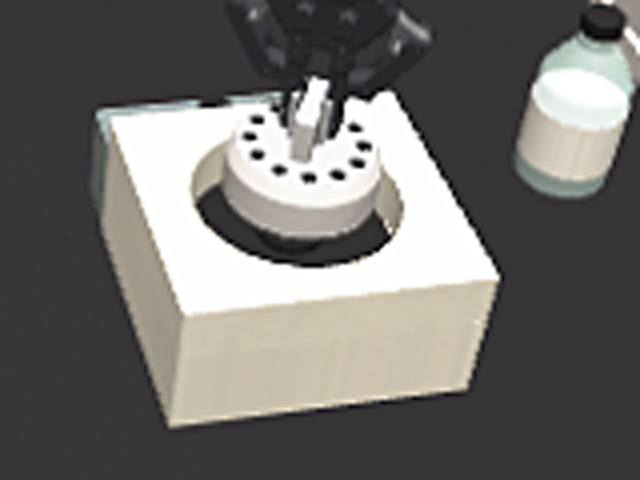

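The rotor hangs above the shaft, within the chamber mouth. I'll nudge it and lower it while watching the force.

>>> drive_tool:
  grip: [0, 0, 0, 0, 0, 0]
  slide:
    - [-0.0005, -0.0008, 0]
    - [-0.0005, -0.0008, 0.004]
    - [-0.0005, -0.0008, 0.008]
    - [-0.0005, -0.0008, 0.012]
    - [-0.0005, -0.0008, 0.014]
    - [-0.0005, -0.0008, 0.014]
  spin: [0, 0, 0, 0, 0, 0]

```text
clock: 9.4
tool_pos: [525.7, 221.0, 140.0]
ee_rot: [-3.141, -0.001, 2.636]
force: [0.4, 0.4, -3.0]
opening: 0.153
grasp_force: 69.6
```

>>> drive_tool:
  grip: [0, 0, 0, 0, 0]
  slide:
    - [0, 0, 0.002]
    - [0, 0, 0.004]
    - [0, 0, 0.006]
    - [0, 0, 0.008]
    - [0, 0, 0.008]
  spin: [0, 0, 0, 0, 0]

```text
clock: 10.02
tool_pos: [525.7, 221.0, 132.0]
ee_rot: [-3.141, -0.0, 2.636]
force: [0.1, 0.0, -2.9]
opening: 0.15
grasp_force: 69.6
```

>>> drive_tool:
  grip: [0, 0, 0, 0, 0]
  slide:
    - [0, 0, 0.002]
    - [0, 0, 0.004]
    - [0, 0, 0.006]
    - [0, 0, 0.007]
    - [0, 0, 0.007]
  spin: [0, 0, 0, 0, 0]

```text
clock: 10.65
tool_pos: [525.8, 221.0, 125.2]
ee_rot: [-3.141, -0.0, 2.636]
force: [-0.2, 0.5, -4.0]
opening: 0.149
grasp_force: 69.6
```

The splines have meshed without contact force. Next I'll go onto the collar and press.

>>> drive_tool:
  grip: [0, 0, 0, 0, 0, 0]
  slide:
    - [0, 0, 0.002]
    - [0, 0, 0.004]
    - [0, 0, 0.006]
    - [0, 0, 0.008]
    - [0, 0, 0.009]
    - [0, 0, 0.009]
  spin: [0, 0, 0, 0, 0, 0]
  squeeze: 100

```text
clock: 11.4
tool_pos: [526.2, 221.1, 117.8]
ee_rot: [3.142, 0.0, 2.636]
force: [-3.5, -0.9, 6.5]
opening: 0.145
grasp_force: 101.9
```

>>> drive_tool:
  grip: [0, 0, 0, 0]
  slide:
    - [0, 0, 0.001]
    - [0, 0, 0.002]
    - [0, 0, 0.002]
    - [0, 0, 0.002]
  spin: [0, 0, 0, 0]

```text
clock: 11.9
tool_pos: [526.2, 221.1, 116.3]
ee_rot: [3.142, 0.0, 2.636]
force: [-5.0, -1.1, 8.4]
opening: 0.143
grasp_force: 102.3
```

>>> drive_tool:
  grip: [0, 0, 0, 0]
  slide:
    - [0.0005, -0.0003, 0.001]
    - [0.0005, -0.0003, 0.002]
    - [0.0005, -0.0003, 0.002]
    - [0.0005, -0.0003, 0.002]
  spin: [0, 0, 0, 0]

```text
clock: 12.4
tool_pos: [526.3, 221.1, 116.1]
ee_rot: [3.141, 0.001, 2.636]
force: [-7.1, -2.6, 14.4]
opening: 0.142
grasp_force: 103.2
```

>>> drive_tool:
  grip: [0, 0, 0, 0, 0]
  slide:
    - [0.0012, -0.0004, 0.001]
    - [0.0012, -0.0004, 0.002]
    - [0.0012, -0.0004, 0.002]
    - [0.0012, -0.0004, 0.002]
    - [0.0012, -0.0004, 0.002]
  spin: [0, 0, 0, 0, 0]

```text
clock: 13.02
tool_pos: [526.2, 221.2, 116.0]
ee_rot: [3.14, 0.004, 2.636]
force: [-7.5, -3.0, 20.3]
opening: 0.148
grasp_force: 104.1
```

```bash
python3 - <<'E'
from h import *
s=manip.sense(); print(s['clock'],s['tool_pos'],s['force'],s['torque'])
im,d=imaging.get_image('wrist'); cv2.imwrite('pics/fin.png',im[:,:,::-1])
E
```

```text
13.025 [526.2295109  221.20220213 116.03766225] [-7.50092621 -3.0201724  20.27081492] [-0.75610968  1.53595248 -0.03534362]
```

View pics/fin.png

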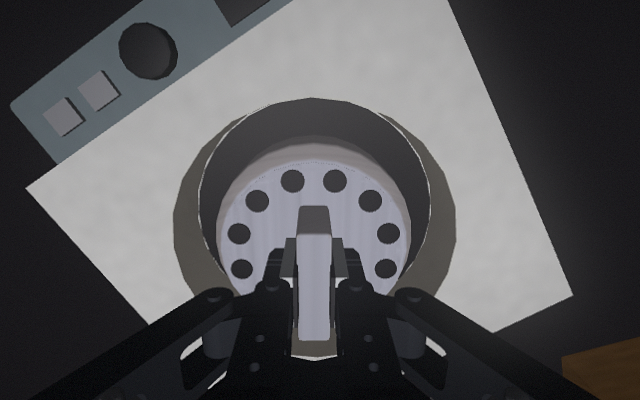

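The rotor sits low in the chamber and the bar is still at rows 233–340, so it has not slipped. Height held at 116 mm (underside about 71 mm) while the force rose to 20 N, so it is on the stop.

```bash
python3 -c "
from cell import ticket; print(ticket.job_done())"
```

```text
the job is handed in; nothing more can be done
None
```

I fitted the straight-bar rotor onto the drive shaft and pressed it to the collar stop with about 20 N. I then handed the job in at about 13 s with the gripper still holding it down; no verdict came back.

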